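# Brush out the storage jar

### The job

Pull the long jar brush up out of its steel stand and scrub the inside of the open white jar with three full strokes: each time push the brush's nose down to the jar's floor and then draw the brush head back up to the jar's mouth. Then stand the brush back in its steel stand, nose down and all the way to the bottom, and let go. Leave the jar standing upright where it is, and do not shift the tin, the lid, the shaker or the tongs.

Things in the scene. Friction and masses are not known exactly. Their poses are not given: they have to be found in the camera images.
- brush_grip (a point): Jar brush, 215 mm long, 0.12 kg, firm, standing nose down and free in the stand. From the nose up: blue bristle head, then a thin steel shank, then a round pale wooden handle 22 mm in diameter from 100 to 215 mm above the nose. This point is on the axis, 185 mm above the nose: grasp here from above, any yaw. z points along the brush from nose to handle end.
- brush_centre (a point): point on the brush's axis half-way up it, 107.5 mm above the nose; axes as brush_grip
- brush_nose (a point): very bottom of the brush's bristle head, on the axis; axes as brush_grip. The head is 60 mm long, 48 mm across its firm part (tufts to 53 mm); its nose is bevelled to a 28 mm flat on which it stands
- stand: Brush stand, fixed: upright round steel cup 90 mm high, 68 mm outside, 62 mm inside, open at the top, on a dark disc 88 mm across. Origin at the centre of its underside on the bench, z up; its inner floor is 6 mm above that. The brush in it may stand off-centre and lean a few degrees. Stand and jar may be on either side.
- stand_mouth (a point): centre of the stand's open mouth, 90 mm above the bench
- jar: Open white stoneware jar, empty, 110 mm high, 77 mm outside (80 mm at the rim), about 65 mm inside, standing loose on the bench, 0.8 kg. Origin at the centre of its underside, z up. Its inner floor is 6 mm above the origin; wall 6 mm.
- jar_mouth (a point): centre of the jar's open mouth, 110 mm above the bench
- tin: bystander: round pastille tin with lid, 70 mm across, 36 mm high, loose, between stand and jar; origin at the centre of its underside
- jar_lid: bystander: the jar's brown wooden lid with a knob, 80 mm across, 44 mm high, loose, at the back of the bench; origin at the centre of its underside
- shaker: bystander: white cocoa shaker, 61 mm across, 97 mm high, loose, at the back of the bench; origin at the centre of its underside
- tongs: bystander: steel tongs 203 mm long lying along the front edge of the bench, 15 mm high, loose; origin at the centre of their underside
Things that resemble listed ones, but are neither listed nor needed, are in the scene too. Of the things like the part that bears brush_grip, leave any that is orange; of the rest the larger one is meant. Leave any red look-alike of the jar alone.

How it is judged:
By the outcome, as a careful person would: the job done as asked, in the order asked, and still so for the second after the job is handed in, with the robot touching nothing.
It also fails if it takes over 64 s, if anything falls off the work surface, if the arm or the gripper's body presses on something with over 40 N, if the wrist force passes 120 N, or if a joint passes its speed limit or range.

### The arm

A 6-joint arm with a two-finger parallel gripper is mounted at the origin on a cart in front of the work surface, level with it; the furniture and walls round the work are solid. World frame = base frame: x ahead of the robot, y to its left, z up, the work surface at z = 0. Lengths are in m, angles in rad, forces in N, time in s.
With the tool pointing down it reaches from about 0.375 to 0.925 m from the base axis. Payload 5.7 kg.
Tool frame: the origin (TCP) lies midway between the tips of the shut fingers; the grasp point (between the pads) lies 19 mm behind it; z points along the fingers, x is the direction in which the jaws open and shut, and the axes are right-handed (so a half turn about z gives the same grasp; the last joint's range is limited). The gripper opens to 88 mm and grips with 3 to 60 N. Pads are 20 mm wide; open, the fingers measure 115 mm over their backs; the gripper's body (75 mm by 178 mm) begins 61 mm behind the grasp point.
Start: joints at [-1.416, 0.359, 1.51, -0, 1.272, -0.115], TCP at [0.16, -0.578, 0.223] pointing down, gripper open.
Joint ranges: [-2.97, 2.97], [-1.01, 2.36], [0.21, 2.38], [-0.96, 4.11], [0.2, 2.71], [-2.98, 2.98]. Speed limits (rad/s): [2.39, 2.39, 3.14, 3.14, 3.14, 3.14].

### API

Orientations are given as a unit quaternion [x, y, z, w].
In Python, from bench import move_ptp, servo_line, goto_joints, move_gripper, sleep, inverse_kinematics, capture, PlanningError, close_job, spot_in, silhouettes, current_clock, current_joint_pos, current_qvel, current_joint_torque, current_position, current_orientation, current_force, current_torque, current_finger_gap gives the robot as it stands. Calls block until the motion is done:
- move_ptp(position, orientation): joint-space move of the TCP to a pose.
- servo_line(position, orientation=None, rate=0.15, contact_N=None): straight line of the TCP; orientation=None keeps the orientation; rate is the mean speed in m/s. With contact_N (N) it stops when the force on the tool has changed by that much, and returns True; else False.
- goto_joints(angles): joint-space move.
- move_gripper(opening): finger opening in m; the grip force is fixed at half the most; returns when the fingers have stopped.
- sleep(seconds).
- inverse_kinematics(position, orientation): joint angles nearest the present ones, or None.
- capture(name): name is "scene" or "top" or "wrist"; returns a dict with "image" (480x640x3 uint8, blue, green, red), "range_z" (480x640 float32, m along the optical axis (not along the pixel's ray), 0 where there is no reading), "intrinsics" (3x3 intrinsics, pixels), "R" (3x3) and "t" (3): a world point X has camera coordinates R X + t. Camera axes: x right, y down, z forward; pixel columns grow to the right and rows downward; lengths in m; the calibration is good to about 2 mm. A picture is of the moment at which its call begins.
A pose or a line that the arm cannot do raises PlanningError and nothing moves.
- close_job(): hands the job in, once; it reports no verdict.
Trained networks look in the newest picture that a camera, given by its name, has taken for a name from the list of things; names that differ only in an ending like _2 or _b are one class to them, and where a whole thing is asked for, a point or a joint stands for the part that bears it (a point fixed in the world has none). Each returns a list of dicts, best first, with "conf" (0 to 1); they miss things now and then, are a little off and sometimes report something else, mostly with a low value. They report only what shows in the picture. A call takes as long as a camera call. They do not tell look-alikes from the thing itself.
- spot_in(camera, query): "xy" ([column, row] in pixels, amid what is visible of it).
- silhouettes(camera, query): "region" (480x640 bool, what is visible of it) and "xy" ([column, row] in pixels, amid what is visible of it).
Readings, each from a call of its own:
- current_clock(): time.
- current_joint_pos(): joint angles.
- current_qvel(): joint speeds.
- current_joint_torque(): joint torques, N m.
- current_position(): TCP position.
- current_orientation(): TCP orientation.
- current_force(): force on the tool from outside, world axes, zero at the start.
- current_torque(): the same for the moment, N m.
- current_finger_gap(): finger opening in m.
Only numpy, scipy, OpenCV 4.12 (cv2) and the standard library are available. Lean on these libraries where they do the work, as an engineer would, in place of code of your own. Each camera call takes 0.05 s, during which the arm holds its last target.

## Working session

There is one attempt and no reset: what is moved stays moved. The work goes in short steps, each a Python script; the robot and the scene stay as the last script left them, time stands still between calls to the robot, and variables do not carry over. Pictures are saved under pics/ and viewed, and the job is handed in when it is done.

```bash
ls; mkdir -p pics; cat > h.py <<'E'
import numpy as np, cv2
from bench import *
def px2w(c,u,v,z=None):
    K=c["intrinsics"];R=c["R"];t=c["t"]
    d=np.linalg.inv(K)@np.array([u,v,1.])
    o=-R.T@t
    return o,R.T@d
def cloud(c,mask):
    K=np.array(c["intrinsics"]);R=np.array(c["R"]);t=np.array(c["t"])
    v,u=np.nonzero(mask&(c["range_z"]>0)); zz=c["range_z"][v,u]
    P=np.linalg.inv(K)@np.stack([u*zz,v*zz,zz])
    return (R.T@(P-t[:,None])).T
E
python3 - <<'E'
from h import *
print(current_clock(),current_finger_gap(),current_orientation())
for n in ["scene","top","wrist"]:
    c=capture(n); cv2.imwrite(f"pics/{n}0.png",c["image"])
    print(n,(-c["R"].T@c["t"]).round(3))
    if n=="wrist": continue
    for q in ["brush_grip","stand","jar","tin","jar_lid","shaker","tongs"]:
        for s in silhouettes(n,q):
            P=cloud(c,s["region"])
            if len(P)<5: print(n,q,s["conf"],s["xy"],"few");continue
            print(n,q,round(s["conf"],2),np.round(s["xy"]),len(P),"min",np.percentile(P,2,axis=0).round(3),"max",np.percentile(P,98,axis=0).round(3))
print(current_clock())
E
```

```text
pics
0.0 0.08818073264940085 [ 7.95771639e-01 -6.05596152e-01 -6.45241764e-04 -6.19352119e-04]
scene [0.128 0.626 0.985]
scene brush_grip 0.89 [262. 346.] 861 min [ 0.467  0.214 -0.   ] max [0.519 0.259 0.167]
scene brush_grip 0.67 [300. 364.] 1583 min [ 0.383  0.195 -0.001] max [0.444 0.264 0.215]
scene brush_grip 0.56 [279. 275.] 936 min [0.494 0.118 0.045] max [0.535 0.16  0.221]
scene stand 0.61 [287. 312.] 1607 min [0.474 0.111 0.001] max [0.541 0.186 0.091]
scene jar 0.92 [361. 188.] 2049 min [ 0.498 -0.2    0.007] max [ 0.57  -0.127  0.11 ]
scene jar 0.76 [401. 222.] 2238 min [ 0.376 -0.168  0.006] max [ 0.447 -0.095  0.111]
scene tin 0.73 [341. 265.] 1184 min [ 0.443 -0.036 -0.001] max [0.509 0.031 0.039]
scene jar_lid 0.64 [277. 213.] 922 min [ 0.624 -0.087  0.009] max [ 0.696 -0.015  0.044]
scene jar_lid 0.16 [278. 273.] 937 min [0.496 0.112 0.021] max [0.538 0.159 0.221]
scene shaker 0.55 [232. 262.] 1436 min [ 0.619  0.091 -0.   ] max [0.672 0.149 0.097]
scene shaker 0.55 [279. 276.] 971 min [0.493 0.044 0.   ] max [0.589 0.162 0.22 ]
scene tongs 0.68 [379. 297.] 142 min [ 0.369 -0.03  -0.001] max [0.392 0.135 0.016]
top [0.414 0.029 1.458]
top brush_grip 0.95 [210. 291.] 476 min [0.382 0.215 0.026] max [0.428 0.255 0.217]
top brush_grip 0.67 [209. 260.] 325 min [ 0.464  0.22  -0.003] max [0.501 0.267 0.169]
top brush_grip 0.64 [248. 249.] 437 min [0.486 0.122 0.035] max [0.533 0.168 0.222]
top stand 0.83 [260. 253.] 583 min [ 0.468  0.103 -0.001] max [0.544 0.176 0.092]
top stand 0.16 [249. 246.] 419 min [0.488 0.122 0.04 ] max [0.534 0.166 0.222]
top jar 0.61 [389. 239.] 1171 min [ 0.498 -0.204 -0.002] max [ 0.571 -0.129  0.113]
top tin 0.93 [319. 260.] 746 min [ 0.444 -0.039 -0.002] max [0.506 0.026 0.041]
top shaker 0.59 [265. 190.] 648 min [0.618 0.092 0.015] max [0.672 0.144 0.099]
wrist [ 0.233 -0.558  0.385]
0.85
```

View pics/scene0.png

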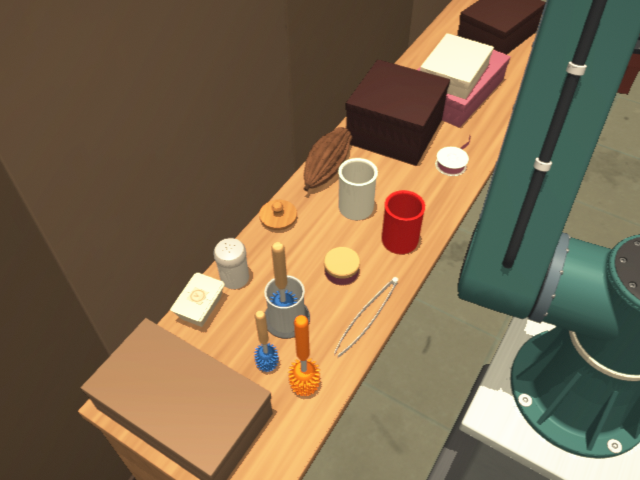

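View pics/top0.png

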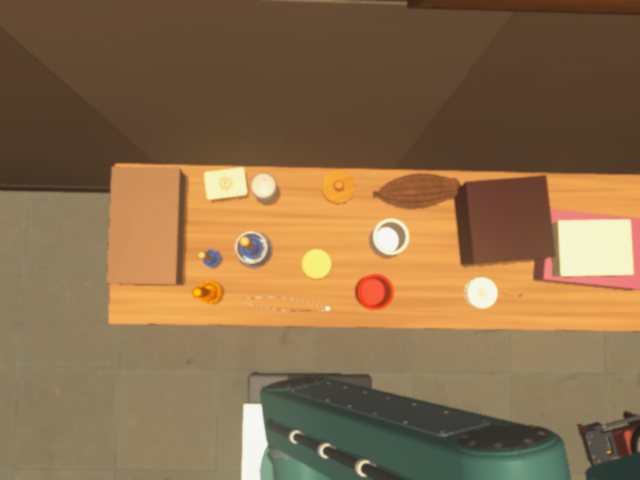

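The scene view shows the wanted brush (blue, long) in the steel stand at (283,290), the white jar at (357,190) and the red decoy at (403,222). The small blue brush is at (265,345) and the orange one at (303,360). The top view agrees: stand at (253,249), jar at (390,237). Next I fit the axes and rims.

```bash
cat >> h.py <<'E'
from scipy.optimize import least_squares
def fit_circle(P):
    f=lambda p: np.hypot(P[:,0]-p[0],P[:,1]-p[1])-p[2]
    r=least_squares(f,[*P[:,:2].mean(0),0.03],loss="soft_l1",f_scale=0.002)
    return r.x, np.sqrt(np.mean(f(r.x)**2))
def fit_axis(P,r=0.011):
    # line: (a+b*z, c+d*z), fixed radius
    def f(p):
        d=np.array([p[1],p[3],1]);d/=np.linalg.norm(d)
        q=P-np.array([p[0],p[2],0])
        return np.linalg.norm(np.cross(q,d),axis=1)-r
    m=P.mean(0)
    s=least_squares(f,[m[0],0,m[1],0],loss="soft_l1",f_scale=0.001)
    return s.x,np.sqrt(np.mean(s.fun**2))
E
python3 - <<'E'
from h import *
full=np.ones((480,640),bool)
PP=[]
for n in ["scene","top"]:
    c=capture(n); P=cloud(c,full)
    d=np.hypot(P[:,0]-.51,P[:,1]-.14)
    H=P[(d<.05)&(P[:,2]>.118)&(P[:,2]<.212)]; PP.append(H)
    p,e=fit_axis(H); print(n,"axis",len(H),p.round(4),e.round(4),"at .19",(p[0]+.19*p[1]).round(4),(p[2]+.19*p[3]).round(4),"zmax",P[(d<.05),2].max())
    for nm,x,y,h in [("stand",.508,.142,.09),("jar",.535,-.165,.11)]:
        d=np.hypot(P[:,0]-x,P[:,1]-y)
        for lo,hi in [(h-.006,h+.004),(.02,h-.01)]:
            S=P[(d<.06)&(d>.024)&(P[:,2]>lo)&(P[:,2]<hi)]
            q,e=fit_circle(S); print(n,nm,lo,hi,len(S),q.round(4),e.round(4))
    for k in range(-6,7):
        for i in range(0,4):
            x=.35+.09*i;y=k*.09
            m=(abs(P[:,0]-x-.045)<.045)&(abs(P[:,1]-y-.045)<.045)
            if m.sum()>20 and n=="top": print((round(x,2),round(y,2)),round(float(np.percentile(P[m,2],99.5)),3),end=" ")
print()
H=np.vstack(PP);p,e=fit_axis(H);print("both",p.round(4),e)
E
```

```text
scene axis 443 [ 0.512  -0.0018  0.146   0.0028] 0.0009 at .19 0.5117 0.1465 zmax 0.22315060084104701
scene stand 0.08399999999999999 0.094 230 [0.5081 0.1444 0.0331] 0.0014
scene stand 0.02 0.08 916 [0.5074 0.1451 0.0322] 0.0015
scene jar 0.104 0.114 344 [ 0.5354 -0.1641  0.0363] 0.0023
scene jar 0.02 0.1 1450 [ 0.535  -0.1633  0.0355] 0.0017
top axis 56 [ 0.5093  0.0061  0.1464 -0.0015] 0.0004 at .19 0.5104 0.1461 zmax 0.22402707472290098
top stand 0.08399999999999999 0.094 162 [0.5069 0.1426 0.0328] 0.0012
top stand 0.02 0.08 160 [0.5057 0.1405 0.031 ] 0.0028
top jar 0.104 0.114 282 [ 0.5349 -0.1666  0.036 ] 0.002
top jar 0.02 0.1 331 [ 0.5331 -0.1641  0.0352] 0.0009
(0.35, -0.54) 0.009 (0.44, -0.54) 0.127 (0.53, -0.54) 0.128 (0.62, -0.54) 0.584 (0.35, -0.45) 0.031 (0.44, -0.45) 0.128 (0.53, -0.45) 0.128 (0.62, -0.45) 0.743 (0.35, -0.36) 0.007 (0.44, -0.36) 0.125 (0.53, -0.36) 0.126 (0.62, -0.36) 0.895 (0.35, -0.27) 0.007 (0.44, -0.27) 0.112 (0.53, -0.27) 0.111 (0.62, -0.27) 0.895 (0.35, -0.18) 0.114 (0.44, -0.18) 0.113 (0.53, -0.18) 0.112 (0.62, -0.18) 0.892 (0.35, -0.09) 0.017 (0.44, -0.09) 0.042 (0.53, -0.09) 0.007 (0.62, -0.09) 0.892 (0.35, 0.0) 0.014 (0.44, 0.0) 0.04 (0.53, 0.0) 0.007 (0.62, 0.0) 0.836 (0.35, 0.09) 0.012 (0.44, 0.09) 0.222 (0.53, 0.09) 0.091 (0.62, 0.09) 0.835 (0.35, 0.18) 0.217 (0.44, 0.18) 0.167 (0.53, 0.18) 0.007 (0.62, 0.18) 0.828 (0.35, 0.27) 0.086 (0.44, 0.27) 0.088 (0.53, 0.27) 0.087 (0.62, 0.27) 0.827 (0.35, 0.36) 0.087 (0.44, 0.36) 0.088 (0.53, 0.36) 0.088 (0.62, 0.36) 0.741 (0.35, 0.45) 0.085 (0.44, 0.45) 0.089 (0.53, 0.45) 0.088 (0.62, 0.45) 0.597 (0.35, 0.54) -0.44 (0.44, 0.54) -0.441 (0.62, 0.54) 0.406 
both [ 0.5119 -0.002   0.1459  0.0027] 0.0009417480047142117
```

```bash
cat >> h.py <<'E'
Q=np.array([1.,0,0,0])
E
python3 - <<'E'
from h import *
p=current_position()
servo_line([p[0],p[1],0.36],rate=.25)
move_ptp([.50,-.16,.36],Q)
full=np.ones((480,640),bool)
c=capture("wrist");cv2.imwrite("pics/wj.png",c["image"]);P=cloud(c,full)
print((-c["R"].T@c["t"]).round(3),current_joint_pos().round(2),current_clock())
def rim(x,y,h):
    d=np.hypot(P[:,0]-x,P[:,1]-y)
    for lo,hi in [(h-.005,h+.005)]:
        S=P[(d<.06)&(d>.024)&(P[:,2]>lo)&(P[:,2]<hi)]
        if len(S)<20: print("few");continue
        q,e=fit_circle(S); print(len(S),q.round(4),e.round(4),"z",np.median(S[:,2]), np.percentile(S[:,:2],[1,99],axis=0).round(4).tolist())
rim(.535,-.165,.11)
d=np.hypot(P[:,0]-.535,P[:,1]+.165); S=P[d<.02]; 
if len(S): print("floor",np.median(S[:,2]))
move_ptp([.475,.145,.36],Q)
c=capture("wrist");cv2.imwrite("pics/ws.png",c["image"]);P=cloud(c,full)
rim(.5075,.1435,.09)
d=np.hypot(P[:,0]-.511,P[:,1]-.146)
T=P[(d<.03)&(P[:,2]>.21)]; print("top",len(T),T.mean(0).round(4),np.percentile(T,[2,98],axis=0).round(4).tolist())
H=P[(d<.05)&(P[:,2]>.118)&(P[:,2]<.212)]
print(len(H),fit_axis(H))
print(current_clock(),current_force())
E
```

```text
[ 0.5   -0.085  0.522] [-0.44  0.15  1.46 -0.    1.53 -0.44] 3.65
985 [ 0.5359 -0.1669  0.0359] 0.002 z 0.10978061277970973 [[0.4983, -0.2054], [0.5742, -0.1291]]
floor 0.41415560193360385
438 [0.5079 0.1427 0.0328] 0.0012 z 0.08979119713587919 [[0.474, 0.1089], [0.542, 0.1763]]
top 27730 [0.5145 0.1628 0.453 ] [[0.4906, 0.1378, 0.3649], [0.5322, 0.1728, 0.4801]]
325 (array([0.51107313, 0.00110011, 0.14517328, 0.00075108]), np.float64(0.0001684582431271452))
4.8667 [ 0.41552656 -0.09619504  0.2685441 ]
```

```bash
python3 -c "
import cv2;a=cv2.hconcat([cv2.resize(cv2.imread('pics/wj.png'),(400,300)),cv2.resize(cv2.imread('pics/ws.png'),(400,300))]);cv2.imwrite('pics/w2.png',a)"
```

```text
(no output)
```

View pics/w2.png

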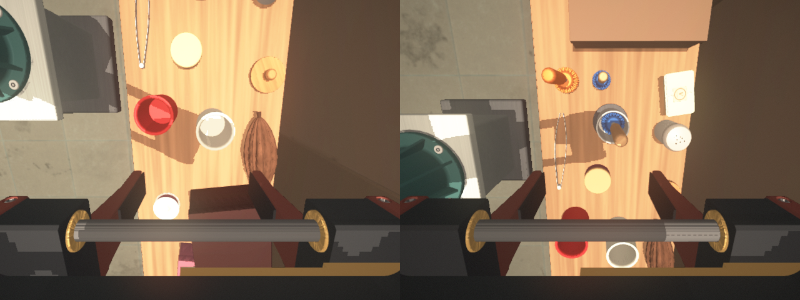

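The wrist views show the jar at (215,130) and the brush in its stand at (612,128), and every fit agrees within about 2 mm. Now I grasp and lift.

```bash
python3 - <<'E'
from h import *
bx,by=.5112,.1457
move_ptp([bx,by,.26],Q)
servo_line([bx,by,.172],rate=.12)
print(current_force().round(2),current_position().round(4))
move_gripper(0.0)
print("gap",current_finger_gap(),current_force().round(2))
servo_line([bx-.002,by-.0015,.23],rate=.08)
servo_line([bx-.002,by-.0015,.326],rate=.15)
print("gap",current_finger_gap(),current_force().round(2),current_clock())
full=np.ones((480,640),bool)
for n in ["scene","top","wrist"]:
    c=capture(n);cv2.imwrite(f"pics/{n}_lift.png",c["image"]);P=cloud(c,full)
    d=np.hypot(P[:,0]-bx,P[:,1]-by)
    B=P[(d<.04)&(P[:,2]>.12)&(P[:,2]<.22)]
    H=P[(d<.025)&(P[:,2]>.265)&(P[:,2]<.3)]
    print(n,len(B),"minz",np.percentile(B[:,2],1) if len(B) else None)
    if len(B)>100:print("head",np.percentile(B[:,:2],[3,97],axis=0).round(4).tolist())
    if len(H)>30:
        print(len(H),fit_axis(H), np.percentile(H[:,:2],[3,97],axis=0).round(4).tolist())
E
```

```text
[-0.49  0.6   0.51] [0.512  0.1459 0.1731]
gap 0.02149725129621714 [-0.89 -0.31 -0.74]
gap 0.020998324407743716 [-0.05  0.35 -1.68] 8.95
scene 915 minz 0.16590780501035302
head [[0.4835, 0.1265], [0.5277, 0.17]]
197 (array([ 0.50980265, -0.00444074,  0.14179533,  0.0103645 ]), np.float64(0.0009433663651592374)) [[0.497, 0.1419], [0.5134, 0.1567]]
top 0 minz None
wrist 2430 minz 0.17402649753356667
head [[0.4845, 0.129], [0.5305, 0.1689]]
444 (array([0.50619912, 0.00516779, 0.14351052, 0.00090265]), np.float64(0.00021354349835204527)) [[0.4977, 0.1476], [0.5173, 0.155]]
```

View pics/scene_lift.png

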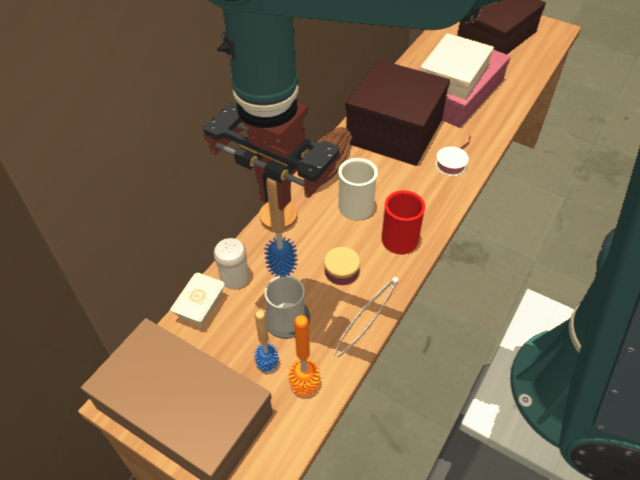

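The scene view shows the brush hanging straight in the jaws, with its head at (281,257) clear of the stand mouth (285,290). Nothing else moved. I go on to the jar.

```bash
python3 - <<'E'
from h import *
jx,jy=.5360,-.1665
servo_line([jx,jy,.326],rate=.2)
full=np.ones((480,640),bool)
c=capture("scene");cv2.imwrite("pics/scene_j.png",c["image"]);P=cloud(c,full)
d=np.hypot(P[:,0]-jx,P[:,1]-jy)
H=P[(d<.025)&(P[:,2]>.262)&(P[:,2]<.3)];print(len(H),fit_axis(H)) if len(H)>30 else 0
p0=current_position();print(p0.round(4),current_clock())
servo_line([jx,jy,.262],rate=.12)
f0=current_force();print("f at mouth",f0.round(2))
print(servo_line([jx,jy,.19],rate=.1,contact_N=8), current_position().round(4),(current_force()-f0).round(2),current_clock())
r=servo_line([jx,jy,.160],rate=.03,contact_N=6)
print(r,current_position().round(4),(current_force()-f0).round(2),current_finger_gap(),current_clock())
E
```

```text
177 (array([ 0.54564103, -0.03485193, -0.17965468,  0.0518961 ]), np.float64(0.0013131844971053385))
[ 0.536  -0.1656  0.3261] 10.8583
f at mouth [-0.21 -0.39 -0.33]
False [ 0.5365 -0.1667  0.1906] [-0.18  0.38 -0.35] 12.4083
True [ 0.5361 -0.1665  0.1716] [1.39 0.05 2.28] 0.021326771535990812 13.0583
```

View pics/scene_j.png

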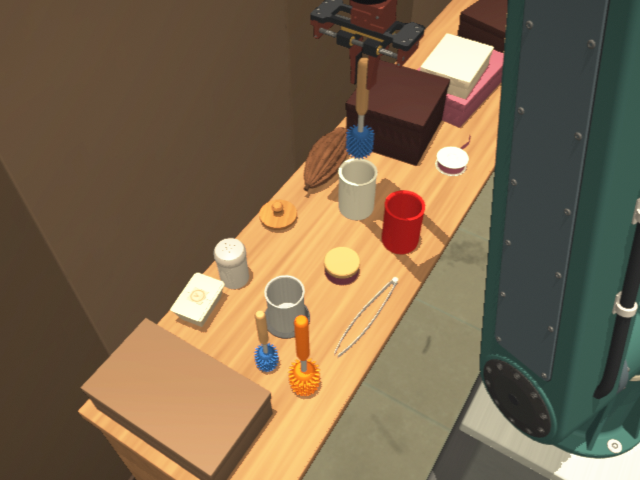

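The brush was over the jar at (360,140), and contact came at TCP z 0.1716, which matches the expected floor. I run the strokes now.

```bash
python3 - <<'E'
from h import *
jx,jy=.5360,-.1665
up=.264
for k in range(3):
    if k:
        servo_line([jx,jy,.187],rate=.12,contact_N=12)
        f0=current_force()
        r=servo_line([jx,jy,.160],rate=.03,contact_N=6)
    else:
        f0=current_force(); r=servo_line([jx,jy,.1695],rate=.02,contact_N=6)
    sleep(.2)
    print(k,r,current_position().round(4),(current_force()-f0).round(2),current_finger_gap())
    servo_line([jx,jy,up],rate=.12); sleep(.2)
    print(k,"up",current_position().round(4),current_force().round(2),current_clock())
c=capture("scene");cv2.imwrite("pics/scene_up.png",c["image"])
P=cloud(c,np.ones((480,640),bool))
d=np.hypot(P[:,0]-.535,P[:,1]+.165)
S=P[(d<.06)&(d>.024)&(P[:,2]>.02)&(P[:,2]<.1)];print(fit_circle(S))
S=P[(d<.02)&(P[:,2]>.15)&(P[:,2]<.17)];print(S.mean(0))
E
```

```text
0 False [ 0.5369 -0.1669  0.1715] [-4.29  1.64 13.68] 0.02134742632821796
0 up [ 0.5355 -0.1663  0.2631] [-0.1   0.49 -0.67] 14.6417
1 True [ 0.5359 -0.1664  0.1712] [-0.68  0.08  3.8 ] 0.021420235931107194
1 up [ 0.5355 -0.1663  0.2631] [ 0.06  0.75 -1.27] 17.3417
2 True [ 0.5359 -0.1665  0.1708] [0.42 0.41 3.7 ] 0.02109338317105266
2 up [ 0.5355 -0.1663  0.2631] [ 0.26 -0.41 -1.37] 20.05
(array([ 0.53510671, -0.16330884,  0.03556917]), np.float64(0.0015675361819269058))
[ 0.53238049 -0.15954767  0.15594269]
```

View pics/scene_up.png

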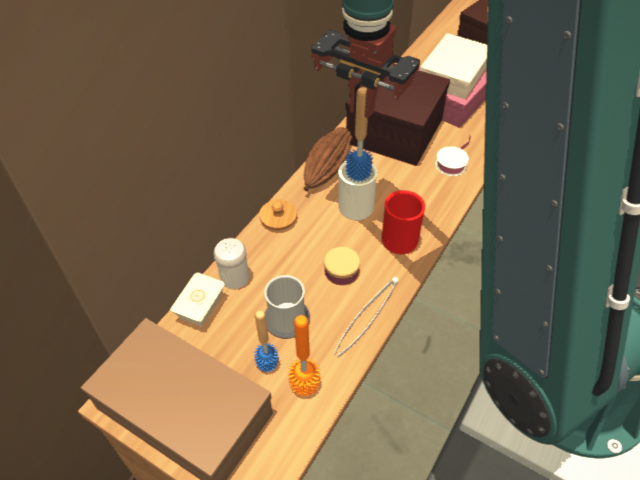

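The head sits at the jar's mouth (359,165) and the jar has not moved (same fit as before). The brush goes back to the stand.

```bash
python3 - <<'E'
from h import *
jx,jy=.5360,-.1665
sx,sy=.5080,.1435
servo_line([jx,jy,.33],rate=.12)
servo_line([sx,sy,.33],rate=.18)
full=np.ones((480,640),bool)
c=capture("scene");cv2.imwrite("pics/scene_s.png",c["image"]);P=cloud(c,full)
d=np.hypot(P[:,0]-sx,P[:,1]-sy)
H=P[(d<.025)&(P[:,2]>.265)&(P[:,2]<.3)];print(fit_axis(H)[0].round(4))
servo_line([sx,sy,.25],rate=.12); f0=current_force()
print(servo_line([sx,sy,.187],rate=.08,contact_N=8),current_position().round(4),(current_force()-f0).round(2))
r=servo_line([sx,sy,.160],rate=.03,contact_N=5)
print(r,current_position().round(4),(current_force()-f0).round(2),current_clock())
E
```

```text
[ 0.5194 -0.0407  0.1298  0.0483]
False [0.5085 0.1436 0.1874] [-0.26 -0.43  0.7 ]
True [0.5081 0.1435 0.1704] [-1.18  0.07  5.9 ] 25.0833
```

View pics/scene_s.png

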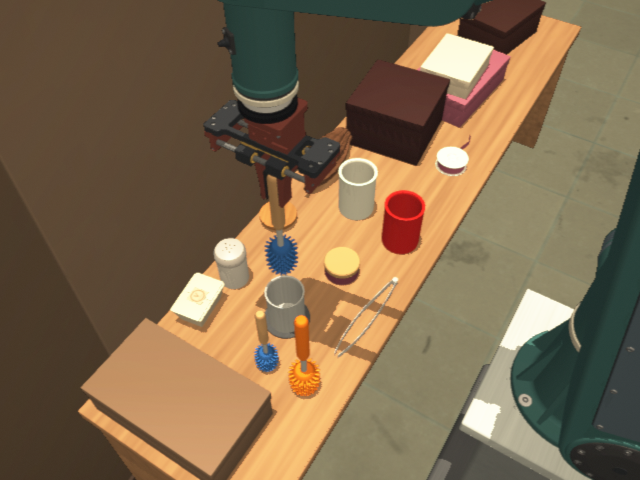

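```bash
python3 - <<'E'
from h import *
sx,sy=.5080,.1435
p=current_position()
move_gripper(0.07)
sleep(.3)
servo_line([p[0],p[1],.27],rate=.1)
servo_line([p[0],p[1],.36],rate=.2)
move_ptp([.45,-.02,.40],Q)
full=np.ones((480,640),bool)
for n in ["scene","top"]:
    c=capture(n);cv2.imwrite(f"pics/{n}_end.png",c["image"]);P=cloud(c,full)
    d=np.hypot(P[:,0]-sx,P[:,1]-sy)
    H=P[(d<.045)&(P[:,2]>.118)&(P[:,2]<.212)]
    if len(H)>30: print(n,len(H),fit_axis(H)[0].round(4),"top",np.percentile(P[(d<.045)&(P[:,2]<.25),2],[99.5,100]))
    for q in ["jar","tin","jar_lid","shaker","tongs"]:
        for s in silhouettes(n,q)[:2]:
            M=cloud(c,s["region"])
            if len(M)>5: print(n,q,round(s["conf"],2),"min",np.percentile(M,2,axis=0).round(3),"max",np.percentile(M,98,axis=0).round(3))
print(current_clock())
E
```

```text
scene 439 [0.5071 0.0006 0.1445 0.0016] top [0.22144324 0.22379144]
scene jar 0.97 min [ 0.376 -0.168  0.008] max [ 0.447 -0.094  0.111]
scene jar 0.69 min [ 0.498 -0.201  0.006] max [ 0.57  -0.127  0.111]
scene tin 0.87 min [ 0.443 -0.034  0.002] max [0.506 0.031 0.039]
scene jar_lid 0.67 min [ 0.624 -0.088  0.009] max [ 0.696 -0.015  0.044]
scene tongs 0.8 min [ 0.366 -0.032 -0.003] max [0.397 0.158 0.016]
top 55 [ 0.5057 -0.      0.1437  0.0042] top [0.22356172 0.22542686]
top jar 0.59 min [ 0.376 -0.133 -0.001] max [ 0.401 -0.044  0.776]
top jar 0.48 min [ 0.623 -0.089 -0.   ] max [ 0.698 -0.018  0.044]
top jar_lid 0.81 min [ 0.624 -0.089  0.01 ] max [ 0.695 -0.018  0.044]
top shaker 0.73 min [0.618 0.092 0.002] max [0.688 0.144 0.099]
29.3583
```

View pics/scene_end.png

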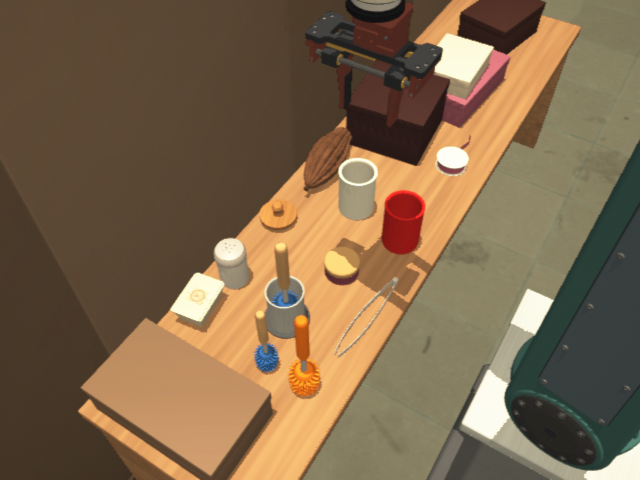

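The brush stands upright in the stand at (284,280), with its top at the original height. The jar (357,188) and the bystanders are where they were.

```bash
python3 -c "
from bench import *
close_job()"
```

```text
the job is handed in; nothing more can be done
```

I scrubbed the white jar with three full strokes, stood the brush back in its steel stand, let go and handed the job in at about 29 s of the 64 s allowed.

- **Strokes:** each push stopped on contact with the jar's floor, at tool height 0.171 m, about where the brush had stood in the stand. Each draw brought the nose to about 98 mm above the bench, so the head sat across the jar's mouth. The first push read 13.7 N; all other readings were 6 N or less.
- **Brush in the stand:** it touched the stand's floor at tool height 0.170 m. Afterwards it stood free, within about 0.3° of vertical and 1–2 mm of the stand's centre. Its top was at 0.22 m, as before.
- **Other things:** the scene camera put the jar, tin and lid within 2–3 mm of where they started. The top camera showed the shaker unmoved. The tongs look unmoved in the picture, but their measured extents differed from the first look because more of them was visible.

**Checks that failed or disagreed:**
- While the brush was held, fits on the short visible piece of handle suggested a tilt of about 3°. The pictures and the clean entry into jar and stand did not bear that out.
- In the last top view the network reported no tin, and its "jar" hits were false: one fell on the lid, the other on the arm and the red jar. For those two I relied on the scene view.

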